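# Feel out which coupon is upside down and hold it hole-up for the thermocouple

### The job

Two square steel coupons stand on the bench; each has a deep thermocouple hole in one end and, looking just the same, only a shallow centring recess in the other, and one of the two was stood the wrong way up. Take the dummy probe from its stand, feel which coupon takes it deep, and leave the probe standing in that coupon, right down on the bottom of the hole; then pick up the other coupon, turn it over and finish while still holding it, motionless, with its deep hole straight up and at least 10 cm of air between it and the worktop, so that I can feed the thermocouple in. Leave the probed coupon upright on the bench, and the V-block, dial indicator and brass weight where they are.

Things in the scene. Friction and masses are not known exactly. Their poses are not given: they have to be found in the camera images.
- coupon_1: square steel coupon, 32 x 32 x 50 mm, about 0.3 kg, standing on end. In the middle of each square end is a 9.5 mm round opening; the two look alike, but one is the blind thermocouple hole, 34 mm deep, the other a recess 8 mm deep. Origin at the coupon's middle, 25 mm from each end; own z along its length, x and y square to its flat sides. Its deep hole is in its own +z end.
- coupon_2: square steel coupon, 32 x 32 x 50 mm, about 0.3 kg, standing on end. In the middle of each square end is a 9.5 mm round opening; the two look alike, but one is the blind thermocouple hole, 34 mm deep, the other a recess 8 mm deep. Origin at the coupon's middle, 25 mm from each end; own z along its length, x and y square to its flat sides. Its deep hole is in its own -z end.
- coupon_1_deep (a point): centre of the mouth of the first coupon's deep hole, in the plane of that end; its z axis points out of the hole
- coupon_2_deep (a point): centre of the mouth of the second coupon's deep hole, in the plane of that end; its z axis points into the hole
- probe: dummy probe: plain steel pin 7 mm in diameter and 48 mm long, its lowest 5 mm tapering to a 3 mm nose, with a 14 mm round dark grip, 24 mm tall, on top (72 mm over all, 30 g). Stands upright and loose in the middle hole of the stand. Origin at the tip of the nose, own z up along the pin to the grip.
- probe_tip (a point): tip of the probe's nose
- probe_grip (a point): middle of the probe's grip, on its axis, 60 mm from the tip: the place to grasp it
- probe_stand: fixed aluminium block, 40 x 60 mm, top 30 mm above the worktop, on a steel foot 70 x 86 x 6 mm, with three 8 mm holes 22 mm deep in a row (18 mm apart along its own y); the probe stands in the middle one, its tip 8 mm above the worktop. Origin under the middle hole, at worktop height.
- v_block: black V-block 68 x 50 x 52 mm, a bystander; origin under its middle
- dial_indicator: dial indicator lying on its back, 110 x 59 x 22 mm, a bystander; origin under its middle
- check_weight: brass check weight with a knob, 30 mm in diameter, 34 mm tall, a bystander; origin under its middle
Mind the look-alikes: they are no part of the job. Leave any blue look-alike of the coupon_2 alone.

How it is judged:
On the way:
1. the probe stands on the bottom of the deep hole of the coupon that stands the right way up, let go of, before the other coupon is turned (z of probe_tip in the frame of coupon_1_deep below -0.031 m and horizontal distance between probe_tip and coupon_1_deep below 0.005 m and angle between coupon_1's own z axis and vertical below 0.1 rad and height (world z) of coupon_1 below 0.028 m and contact force between the fingers and probe below 0.1 N and contact force between the fingers and coupon_1 below 0.1 N and height (world z) of coupon_2_deep below 0.01 m), for 0.2 s.
At the end, for the whole second after the job is handed in: first coupon upright on the worktop (within 0.1 rad), probe 31 mm or more down its 34 mm hole, both untouched; second coupon in the fingers (over 2 N), deep hole up within 0.2 rad, middle over 120 mm above the worktop, still (20 mm/s, 0.15 rad/s) (z of probe_tip in the frame of coupon_1_deep below -0.031 m and horizontal distance between probe_tip and coupon_1_deep below 0.005 m and angle between coupon_1's own z axis and vertical below 0.1 rad and height (world z) of coupon_1 below 0.028 m and contact force between the fingers and probe below 0.1 N and contact force between the fingers and coupon_1 below 0.1 N and angle between coupon_2's own z axis and vertical above 2.9416 rad and height (world z) of coupon_2 above 0.12 m and contact force between the fingers and coupon_2 above 2 N and linear speed of coupon_2 below 0.02 m/s and angular speed of coupon_2 below 0.15 rad/s); the arm keeps its last pose, push and grip.
It fails at once if the V-block is moved by more than 20 mm (distance of v_block from where it was at the start of the episode above 0.02 m).
It fails at once if the dial indicator is moved by more than 20 mm (distance of dial_indicator from where it was at the start of the episode above 0.02 m).
It fails at once if the brass check weight is moved by more than 20 mm (distance of check_weight from where it was at the start of the episode above 0.02 m).
It also fails if it takes over 67 s, if anything falls off the work surface, if the arm or the gripper's body presses on something with over 40 N, if the wrist force passes 120 N, or if a joint passes its speed limit or range.

### The arm

A 7-joint arm with a two-finger parallel gripper is mounted at the origin on a cart in front of the work surface, level with it; the furniture and walls round the work are solid. World frame = base frame: x ahead of the robot, y to its left, z up, the work surface at z = 0. Lengths are in m, angles in rad, forces in N, time in s.
With the tool pointing down it reaches from about 0.4 to 0.85 m from the base axis. Payload 4.5 kg.
Tool frame: the origin (TCP) lies midway between the tips of the shut fingers; the grasp point (between the pads) lies 19 mm behind it; z points along the fingers, y is the line along which they close (so a half turn about z gives the same grasp; the last joint's range is limited). The gripper opens to 88 mm and grips with 3 to 60 N. Pads are 18 mm wide; open, the fingers measure 123 mm over their backs; the gripper's body (75 mm by 187 mm) begins 45 mm behind the grasp point.
Start: joints at [-1.133, 0.689, -0.195, 1.565, 0.157, 0.902, -0.215], TCP at [0.246, 0.575, 0.239] pointing down, gripper open.
Joint ranges: [-3.01, 3.01], [-0.46, 2.08], [-1.47, 1.51], [0.13, 2.56], [-1, 4.14], [0.04, 2.09], [-2.66, 2.66]. Speed limits (rad/s): [2.57, 2.57, 3.14, 3.14, 3.14, 3.14, 3.14].

### API

Orientations are given as a unit quaternion [x, y, z, w].
In Python, from plant import * gives the robot as it stands.
- The arm moves only by the tool send_rows, never from a script. Its argument "targets" is a list of rows, each a list of 2 entries, a list of its own where there are three numbers: the shift along the tool's x, y, z in units of 0.3 m (1.0 is 0.3 m), then the turn, a rotation vector about the tool's x, y, z in units of pi rad (1.0 is pi rad). A call has 1 to 12 rows; each row is the pose to reach, as a shift and turn from the pose commanded when the call began, along the tool's axes at that moment, turning the shorter way round; what a row does not reach only later rows make up. A row lasts 1/8 s, in which the tool goes at most 62.5 mm and 10.7 degrees, less where a joint would pass 70% of its speed; a pose out of reach is approached as far as the arm can. A call with a number of a shift or a turn outside -1 to 1 is refused whole. A call with a gripper value outside its range is refused whole. "fingers" is the opening, from 0 (shut) to 1 (fully open), set as the call begins (left out, the last holds). The fingers move at their own pace and stop on an object; "newtons" is the grip in N (left out, the last holds). Time passes only in rows, so rows that repeat a pose let the fingers close. It gives the time, the measured TCP pose, the force, the opening and the grip force at its end, in the units of the state.
- get_state(): the state, without advancing time (a new reading comes with each control period).
- snapshot(name): name is "scene" or "top" or "wrist"; returns a dict with "img" (400x640x3 uint8, blue, green, red), "fx", "fy", "cx", "cy" (pixels), "k1" (the pictures are not rectified: a ray, as slopes to the right and down, at radius r is drawn at 1 + k1 r^2 times it, then the intrinsics apply), "cam_to_world" (4x4, takes a point from camera to world coordinates); the wrist camera has in their place "T_tool_cam" (4x4, takes a point from camera to tool coordinates, whose origin is the TCP and whose axes are the flange's). Camera axes: x right, y down, z forward; pixel columns grow to the right and rows downward; lengths in m; the calibration is good to about 2 mm. A picture is of the moment at which its call begins: read the wrist's pose just before it. There is no depth.
- finish_job(): hands the job in; it is judged then, once.
The state is a dict: "clock": time; "q": joint angles; "qd": joint speeds; "joint_torque": joint torques, N m; "tool_pos": TCP position; "eef_rot": TCP orientation; "contact_force": force on the tool from outside, world axes, zero at the start; "moment": the same for the moment, N m; "opening": opening from 0.0 (shut) to 1.0 (fully open); "finger_force": force on a finger pad.
Only numpy, scipy, OpenCV 4.12 (cv2) and the standard library are available. Lean on these libraries where they do the work, as an engineer would, in place of code of your own. Each camera call takes 0.05 s, during which the arm holds its last target. There are 200 camera calls.

## Working session

There is one attempt and no reset: what is moved stays moved. The work goes in short steps, Python scripts to look and compute and a tool call to move; the robot and the scene stay as the last step left them, time stands still between calls to the robot, and variables do not carry over. Pictures are saved under pics/ and viewed, at most 10 in all, crops included, and the job is handed in when it is done.

Besides the shell and the picture viewer there is one more tool, called after "Emit:" as name([rows], argument=value, ...), one row to a line, values as JSON. send_rows: Moves the arm, as the interface text tells. Its arguments: {"type":"object","properties":{"targets":{"type":"array"},"fingers":{"type":"number"},"newtons":{"type":"number"}},"required":["targets"]}

```bash
mkdir -p pics; ls
cat > h.py <<'E'
from plant import *
import numpy as np, cv2
from scipy.spatial.transform import Rotation as R
def snap(n):
    s=get_state(); d=snapshot(n)
    if 'cam_to_world' in d: T=np.array(d['cam_to_world'])
    else:
        W=np.eye(4); W[:3,:3]=R.from_quat(s['eef_rot']).as_matrix(); W[:3,3]=s['tool_pos']; T=W@np.array(d['T_tool_cam'])
    d['T']=T; return d
def rays(d,px):
    px=np.atleast_2d(np.array(px,float)); K=np.array([[d['fx'],0,d['cx']],[0,d['fy'],d['cy']],[0,0,1]])
    u=cv2.undistortPoints(px.reshape(-1,1,2),K,np.array([d['k1'],0,0,0,0.])).reshape(-1,2)
    return d['T'][:3,3],np.c_[u,np.ones(len(u))]@d['T'][:3,:3].T
def onz(d,px,z):
    o,r=rays(d,px); return o+r*((z-o[2])/r[:,2])[:,None]
def proj(d,P):
    P=np.atleast_2d(P); c=(P-d['T'][:3,3])@d['T'][:3,:3]; u=c[:,:2]/c[:,2:]; u=u*(1+d['k1']*(u**2).sum(1))[:,None]
    return u*[d['fx'],d['fy']]+[d['cx'],d['cy']]
E
python3 - <<'E'
from h import *
print(get_state())
for n in ('top','scene'):
    d=snap(n); cv2.imwrite(f'pics/{n}0.png',d['img']); print(n,d['fx'],d['k1'],d['T'].round(3).tolist())
E
```

```text
pics
{'clock': 0.0, 'q': array([-1.13317656,  0.6900031 , -0.19451452,  1.56634003,  0.15730675,
        0.90249368, -0.21511646]), 'qd': array([ 0.00066057,  0.00195049,  0.0002908 , -0.00036275,  0.00042025,
       -0.0011681 ,  0.00058872]), 'joint_torque': array([-7.25407881e-05, -5.27546668e+01, -1.26613721e+00, -1.53415740e+01,
       -5.25217212e-02,  6.67334738e-03,  1.78059345e-04]), 'tool_pos': array([0.24538178, 0.57412752, 0.23789918]), 'eef_rot': array([ 2.00505400e-01,  9.79692160e-01, -9.18213509e-04, -1.18234680e-04]), 'contact_force': array([-0.67248463, -0.07044085, -0.2360427 ]), 'moment': array([-0.04823795,  0.05155791,  0.0543885 ]), 'finger_force': 0.0, 'opening': 0.9994378567815102}
top 396.58607229086607 0.026482196751579583 [[0.026, -0.997, 0.079, 0.471], [-1.0, -0.026, 0.003, -0.008], [-0.001, -0.079, -0.997, 0.908], [0.0, 0.0, 0.0, 1.0]]
scene 465.389086151681 -0.10458315171906343 [[0.831, -0.253, 0.495, 0.068], [-0.556, -0.417, 0.719, -0.689], [0.025, -0.873, -0.487, 0.529], [0.0, 0.0, 0.0, 1.0]]
```

View pics/top0.png

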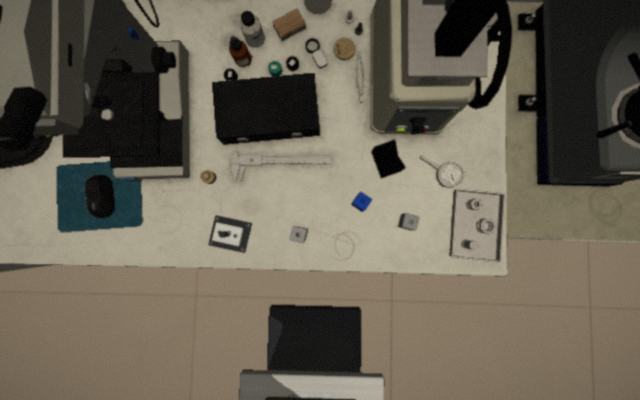

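View pics/scene0.png

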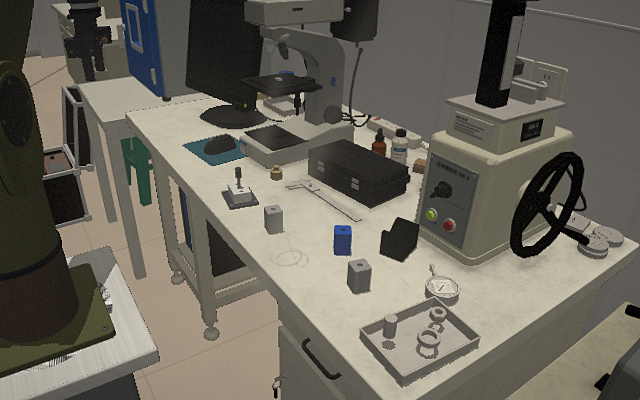

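Top view: candidates are the grey coupons at (299,234) and (409,221), and a blue look-alike at (362,202) that I must leave alone. The stand with the probe is at (230,234), the brass weight at (208,176), the V-block at (388,158) and the dial at (449,174). There is also a grey cylinder in the tray at (468,244), which is not a coupon. Next I measure these.

```bash
cat > m.py <<'E'
from h import *
d=snap('top'); im=d['img']; s=snap('scene')
for nm,(x,y) in dict(A=(299,234),B=(409,221)).items():
    r=22; p=cv2.cvtColor(im[y-r:y+r,x-r:x+r],cv2.COLOR_BGR2GRAY)
    m=(p<np.median(p)-25).astype(np.uint8)
    c=[k for k in cv2.findContours(m,0,1)[0]]; c=max(c,key=cv2.contourArea)
    print(nm,cv2.contourArea(c),cv2.minAreaRect(c)[0]+np.array([x-r,y-r]),cv2.minAreaRect(c)[1:])
for n,p,z in [('A',(299,234),.05),('B',(409,221),.05),('blue',(362,202),.05),('stand',(230,234),.03),('w',(208,176),.03),('v',(388,158),.05),('dial',(449,174),.02)]:
    print(n,onz(d,p,z).round(4))
crop=np.hstack([cv2.resize(im[y-25:y+25,x-25:x+25],(266,266),interpolation=cv2.INTER_CUBIC) for x,y in [(230,234),(299,234),(409,221)]])
si=s['img']; c2=np.hstack([cv2.resize(si[y-28:y+28,x-28:x+28],(266,266),interpolation=cv2.INTER_CUBIC) for x,y in [(240,185),(273,218),(359,275)]])
cv2.imwrite('pics/crop1.png',np.vstack([crop,c2]))
E
python3 m.py
```

```text
A 228.0 [298.67647171 233.79411888] ((16.734956741333008, 15.764815330505371), 14.03624439239502)
B 284.5 [407.88235474 221.47058868] ((19.887920379638672, 16.492422103881836), 14.03624439239502)
A [[0.4594 0.0352 0.05  ]]
B [[ 0.4937 -0.2011  0.05  ]]
blue [[ 0.532  -0.0992  0.05  ]]
stand [[0.4552 0.1881 0.03  ]]
w [[0.5825 0.2426 0.03  ]]
v [[ 0.6299 -0.1542  0.05  ]]
dial [[ 0.6025 -0.2966  0.02  ]]
```

View pics/crop1.png

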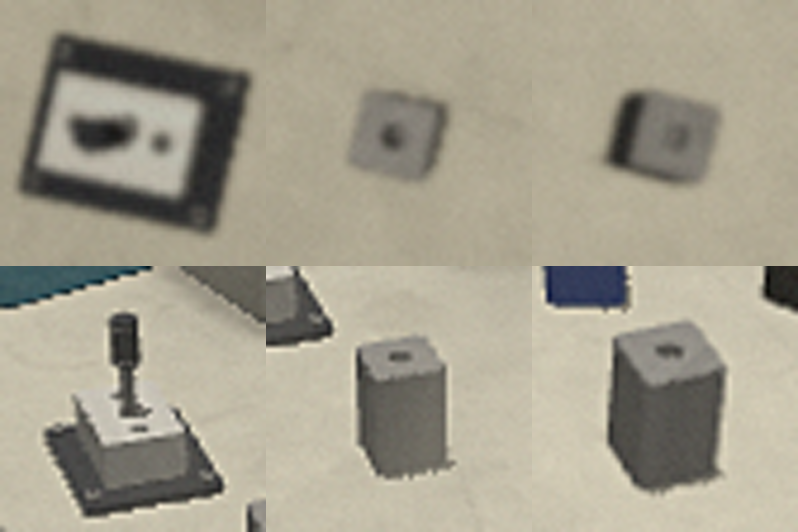

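Crops: upper row shows the stand with the probe, and grey coupons A and B, each with one centred hole. The lower row shows the same three from the scene camera. They match the description and are about 32 mm wide.

```bash
cat >> h.py <<'E'
def go(p,q=None,yaw=None):
    "shift/turn in tool units from the present pose to world p and quat q (or tool down with tool y along world angle yaw)"
    s=get_state(); R0=R.from_quat(s['eef_rot'])
    sh=R0.inv().apply(np.array(p)-s['tool_pos'])/.3
    if yaw is not None:
        y=np.array([np.cos(yaw),np.sin(yaw),0]); z=np.array([0,0,-1.]); q=R.from_matrix(np.c_[np.cross(y,z),y,z])
    tu=np.zeros(3) if q is None else (R0.inv()*q).as_rotvec()/np.pi
    print('shift',sh.round(4).tolist(),'turn',tu.round(4).tolist())
def st():
    s=get_state(); r=R.from_quat(s['eef_rot']).as_matrix()
    print(round(s['clock'],2),'pos',s['tool_pos'].round(4),'y',r[:,1].round(3),'z',r[:,2].round(3),'q',s['q'].round(2),'F',s['contact_force'].round(2),'op',round(s['opening'],3),'ff',round(s['finger_force'],2))
E
python3 - <<'E'
from h import *
d=snap('wrist'); print(d['T_tool_cam'],d['fx'],d['k1'],d['cx'],d['cy'])
d=snap('top')
print(onz(d,[(297.7,234.4),(411.4,221.6)],.05).round(4))
# stand block corners from crop
c=np.array([(62,70),(205,98),(183,198),(40,165)])/5.32+[205,209]
P=onz(d,c,.03);print(P.round(4),P.mean(0))
go([.44,.16,.24],yaw=np.arctan2(.92,.393))
E
```

```text
[[-4.22801792e-04 -9.57213948e-01 -2.89380854e-01  7.54467480e-02]
 [ 9.99999763e-01 -5.62194663e-04  3.98571225e-04 -6.52145873e-04]
 [-5.44206307e-04 -2.89380617e-01  9.57213959e-01 -1.45377569e-01]
 [ 0.00000000e+00  0.00000000e+00  0.00000000e+00  1.00000000e+00]] 302.9319185696281 0.010855579554174995 319.9887948406789 193.19009116826314
[[ 0.4585  0.038   0.05  ]
 [ 0.4925 -0.2063  0.05  ]]
[[0.4805 0.2186 0.03  ]
 [0.4704 0.159  0.03  ]
 [0.429  0.1663 0.03  ]
 [0.4411 0.2258 0.03  ]] [0.45525252 0.19243044 0.03      ]
shift [-1.1391, -1.016, -0.0045] turn [-0.0002, 0.0, -0.0]
```

Emit:
send_rows([
  [[-1, -1, 0], [0, 0, 0]],
  [[-1, -1, 0], [0, 0, 0]],
  [[-1, -1, 0], [0, 0, 0]],
  [[-1, -1, 0], [0, 0, 0]],
  [[-1, -1, 0], [0, 0, 0]],
  [[-1, -1, 0], [0, 0, 0]],
  [[-1, -1, 0], [0, 0, 0]],
  [[-1, -1, 0], [0, 0, 0]],
  [[-1, -1, 0], [0, 0, 0]],
  [[-1, -1, 0], [0, 0, 0]],
  [[-1, -1, 0], [0, 0, 0]],
], fingers=1)

```text
clock: 1.68
tool_pos: [0.4031, 0.1824, 0.2387]
eef_rot: [0.199, 0.98, 0.0, -0.0]
contact_force: [0.2, -1.0, 0.2]
opening: 1.001
finger_force: 0.0
```

Run:
```python
from h import *
st(); d=snap('wrist'); cv2.imwrite('pics/w1.png',d['img'])
print(proj(d,[[.4553,.1924,.03],[.4553,.1924,.08],[.4585,.038,.05],[.4925,-.2063,.05]]).round(1))
```

```text
1.68 pos [0.4031 0.1824 0.2387] y [0.39  0.921 0.001] z [-0.     0.001 -1.   ] q [-0.36  0.46 -0.25  2.09  0.2   0.61  0.42] F [ 0.17 -0.97  0.25] op 1.001 ff 0.0
[[344.3 202.9]
 [348.  217.8]
 [229.7 257. ]
 [ 79.  342.6]]
```

View pics/w1.png

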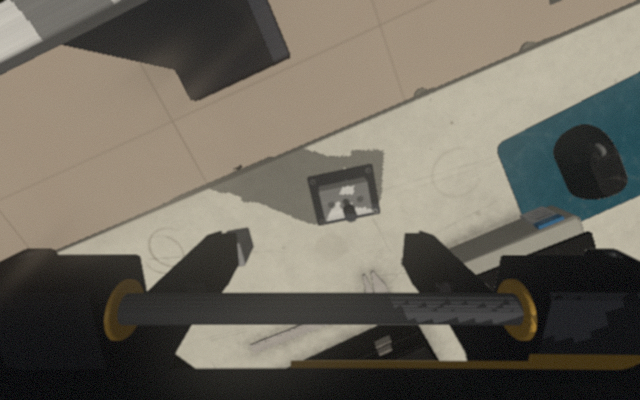

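Wrist view: the stand is at (344,195) and the dark probe grip rises from its middle at about (348,210). Coupon A is half hidden behind the left finger at (240,245).

Run:
```python
from h import *
s=snap('scene'); g=cv2.cvtColor(s['img'],cv2.COLOR_BGR2GRAY)
x0,y0=228,164; p=g[y0:y0+19,x0:x0+20]; m=(p<75).astype(np.uint8)
n,l,stt,c=cv2.connectedComponentsWithStats(m); k=1+stt[1:,4].argmax(); print(stt[k],c[k]+[x0,y0])
print('scene z.068',onz(s,c[k]+[x0,y0],.068).round(4))
d=snap('wrist'); gw=cv2.cvtColor(d['img'],cv2.COLOR_BGR2GRAY)
x1,y1=332,188; p=gw[y1:y1+36,x1:x1+36]
m=(p<50).astype(np.uint8)
n,l,stt,c=cv2.connectedComponentsWithStats(m)
for i in range(1,n):
  if stt[i,4]>8: print(stt[i],(c[i]+[x1,y1]).round(1),onz(d,c[i]+[x1,y1],.07).round(4))
cv2.imwrite('pics/w1c.png',np.hstack([cv2.resize(d['img'][150:235,295:395],(500,425),interpolation=2),cv2.resize(s['img'][160:200,225:255],(290,425),interpolation=0)]))
```

```text
[ 7  3  6 16 66] [237.90909091 173.01515152]
scene z.068 [[0.4538 0.1913 0.068 ]]
```

View pics/w1c.png

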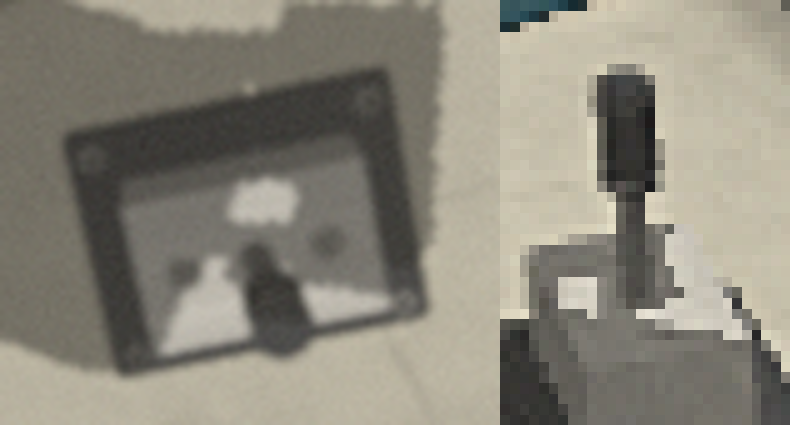

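The crop shows the stand's outer holes at (182,272) and (328,240) and the top of the probe grip at (283,333), in crop pixels (5x). The scene crop shows the grip upright.

Run:
```python
from h import *
d=snap('wrist')
f=lambda a:np.array(a)/5+[295,150]
print(onz(d,f((283,333)),.08).round(4)); H=onz(d,f([(182,272),(328,240)]),.03); print(H.round(4),H.mean(0).round(4),np.linalg.norm(H[0]-H[1]))
s=snap('scene'); print(proj(s,[[.4545,.1920,.068],[.4545,.192,.08],[.4545,.192,.056]]).round(1))
P=[.4545,.192]
go([*P,.13]);go([*P,.05])
```

```text
[[0.4557 0.1957 0.08  ]]
[[0.451  0.1761 0.03  ]
 [0.4574 0.2123 0.03  ]] [0.4542 0.1942 0.03  ] 0.036679698916043606
[[238.  172.8]
 [237.7 168. ]
 [238.3 177.6]]
shift [-0.1427, 0.0993, 0.3624] turn [0.0, 0.0, 0.0]
shift [-0.1427, 0.0993, 0.629] turn [0.0, 0.0, 0.0]
```

Emit:
send_rows([
  [[-0.142, 0.103, 0.2], [0, 0, 0]],
  [[-0.142, 0.103, 0.36], [0, 0, 0]],
  [[-0.142, 0.103, 0.5], [0, 0, 0]],
  [[-0.142, 0.103, 0.63], [0, 0, 0]],
  [[-0.142, 0.103, 0.63], [0, 0, 0]],
  [[-0.142, 0.103, 0.63], [0, 0, 0]],
], fingers=0.6)

```text
clock: 2.68
tool_pos: [0.4554, 0.193, 0.0507]
eef_rot: [0.201, 0.98, 0.0, 0.0]
contact_force: [0.1, 0.4, 0.7]
opening: 0.602
finger_force: 0.0
```

Run:
```python
from h import *
st(); d=snap('wrist')
print(proj(d,[[.4547,.1933,.08],[.4547,.1933,.056]]))
cv2.imwrite('pics/w2.png',cv2.resize(d['img'][150:400,200:440],(576,600),interpolation=2))
```

```text
2.67 pos [0.4554 0.193  0.0507] y [0.393 0.92  0.001] z [ 0.001  0.001 -1.   ] q [-0.44  0.86 -0.09  2.09  0.33  0.21  0.34] F [0.12 0.38 0.69] op 0.602 ff 0.0
[[321.46144177 279.91558122]
 [321.17370744 253.53992457]]
```

View pics/w2.png

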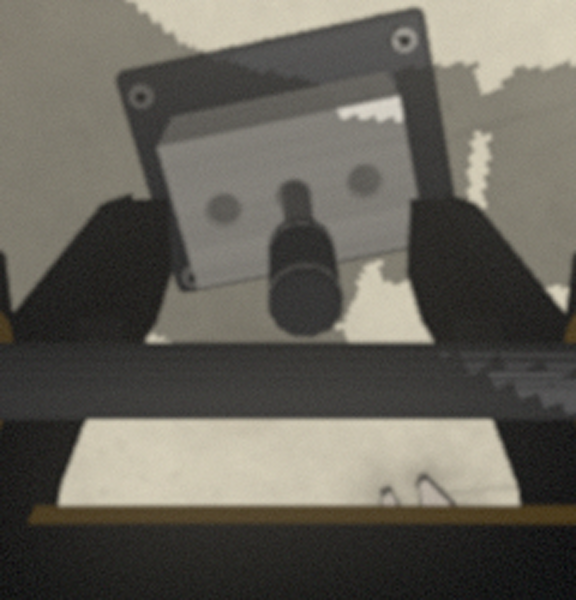

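Probe between the fingers: the centre of the grip top is at crop (305,300), i.e. pixel (327,275). The outer holes are at (223,209) and (365,180) in the crop.

Run:
```python
from h import *
d=snap('wrist');s=get_state();Ri=R.from_quat(s['eef_rot']).inv()
for px,z in [((305,300),.08),((294,194.5),.03)]:
    P=onz(d,np.array(px)/2.4+[200,150],z)[0]; print(P.round(4),Ri.apply(P-s['tool_pos']).round(4))
```

```text
[0.4541 0.1965 0.08  ] [ 0.0029  0.0024 -0.0286]
[0.4548 0.1946 0.03  ] [0.0016 0.0008 0.0214]
```

Emit:
send_rows([
  [[0.006, 0.005, 0], [0, 0, 0]],
  [[0.006, 0.005, 0], [0, 0, 0]],
  [[0.006, 0.005, 0], [0, 0, 0]],
  [[0.006, 0.005, 0], [0, 0, 0]],
  [[0.006, 0.005, 0], [0, 0, 0]],
  [[0.006, 0.005, 0], [0, 0, 0]],
], fingers=0, newtons=15)

```text
clock: 3.52
tool_pos: [0.4538, 0.1948, 0.0497]
eef_rot: [0.201, 0.98, 0.0, 0.0]
contact_force: [-0.2, -0.1, 1.0]
opening: 0.141
finger_force: 15.0
```

Run:
```python
from h import *
st()
```

```text
3.52 pos [0.4538 0.1948 0.0497] y [0.393 0.92  0.   ] z [ 0.  0. -1.] q [-0.44  0.86 -0.09  2.09  0.33  0.21  0.34] F [-0.22 -0.14  1.05] op 0.141 ff 15.0
```

Emit:
send_rows([
  [[0, 0, -0.1], [0, 0, 0]],
  [[0, 0, -0.27], [0, 0, 0]],
  [[-0.1, -0.2, -0.27], [0, 0, 0]],
  [[-0.2, -0.4, -0.25], [0, 0, 0]],
  [[-0.22, -0.475, -0.225], [0, 0, 0]],
  [[-0.22, -0.475, -0.225], [0, 0, 0]],
  [[-0.22, -0.475, -0.225], [0, 0, 0]],
])

```text
clock: 4.4
tool_pos: [0.4588, 0.039, 0.1173]
eef_rot: [0.2, 0.98, 0.001, 0.0]
contact_force: [0.4, 0.1, 0.2]
opening: 0.139
finger_force: 15.0
```

Run:
```python
from h import *
st(); d=snap('wrist'); 
cv2.imwrite('pics/w3.png',cv2.resize(d['img'][150:330,200:440],(800,600),interpolation=2))
s=get_state();r=R.from_quat(s['eef_rot'])
print(proj(d,s['tool_pos']+r.apply([[0,0,.041],[0,0,-.007]])),proj(d,[.4585,.038,.05]))
```

```text
4.4 pos [0.4588 0.039  0.1173] y [0.392 0.92  0.001] z [ 0.001  0.001 -1.   ] q [-0.07  0.71 -0.18  2.16  0.4   0.31  0.58] F [0.39 0.06 0.16] op 0.139 ff 15.0
[[321.61513494 220.75161944]
 [322.13132703 256.26661603]] [[319.24926497 207.63660393]]
```

View pics/w3.png

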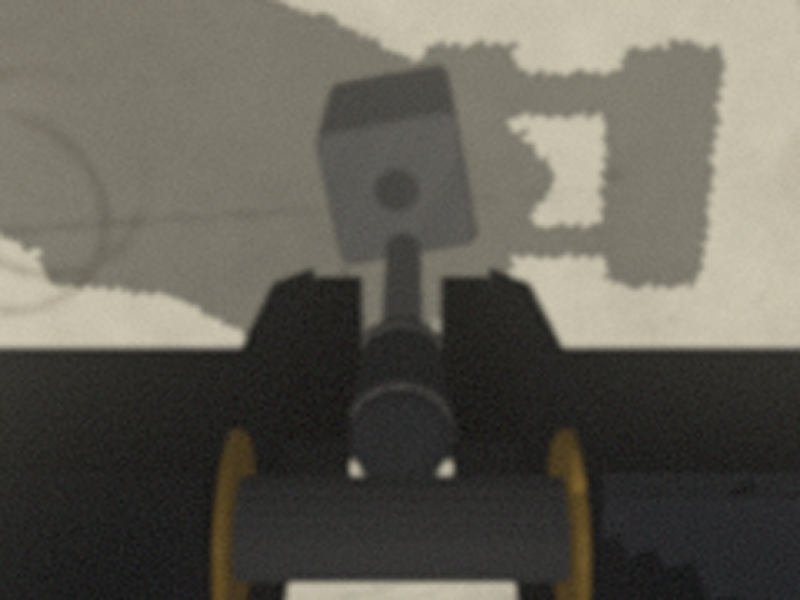

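The wrist crop shows the probe tip at (403,238) and coupon A's hole at (397,190), in crop pixels. That is pixel (320.9,221.4) and (319.1,207.0), both close to what I predicted.

Run:
```python
from h import *
d=snap('wrist');s=get_state();Ri=R.from_quat(s['eef_rot']).inv()
f=lambda a:np.array(a)/3.3333+[200,150]
h=onz(d,f((397,190)),.05)[0]; t=onz(d,f((403,238)),s['tool_pos'][2]-.041)[0]; g=onz(d,f((403,432)),s['tool_pos'][2]+.031)[0]
for P in (h,t,g): print(P.round(4),Ri.apply(P-s['tool_pos']).round(4))
print(Ri.apply(h-t)/.3)
c=onz(d,f([(318,135),(450,110),(477,235),(348,262)]),.05); print(c.round(4),c.mean(0)); e=c[1]-c[0]; print(np.degrees(np.arctan2(e[1],e[0])),np.linalg.norm(np.diff(c,axis=0),axis=1))
```

```text
[0.4581 0.0386 0.05  ] [ 0.0003 -0.0014  0.0674]
[0.4593 0.0394 0.0764] [-0.0005 -0.0001  0.041 ]
[0.457  0.04   0.1484] [ 0.0018 -0.0004 -0.031 ]
[ 0.00261925 -0.00416006  0.08788335]
[[0.4396 0.0276 0.05  ]
 [0.4457 0.0564 0.05  ]
 [0.4751 0.051  0.05  ]
 [0.4697 0.0215 0.05  ]] [0.45753009 0.03914289 0.05      ]
78.04163635183757 [0.02943558 0.02997355 0.030013  ]
```

Emit:
send_rows([
  [[0.003, -0.004, 0.04], [0, 0, 0]],
  [[0.003, -0.004, 0.075], [0, 0, 0]],
  [[0.003, -0.004, 0.095], [0, 0, 0]],
  [[0.003, -0.004, 0.108], [0, 0, 0]],
  [[0.003, -0.004, 0.121], [0, 0, 0]],
  [[0.003, -0.004, 0.121], [0, 0, 0]],
])

```text
clock: 5.25
tool_pos: [0.4572, 0.0371, 0.0807]
eef_rot: [0.201, 0.98, -0.0, -0.0]
contact_force: [-0.5, 0.8, 0.5]
opening: 0.141
finger_force: 15.0
```

Run:
```python
from h import *
st(); d=snap('wrist'); s=get_state();r=R.from_quat(s['eef_rot'])
print(s['moment'])
cv2.imwrite('pics/w4.png',cv2.resize(d['img'][150:330,200:440],(800,600),interpolation=2))
```

```text
5.25 pos [0.4572 0.0371 0.0807] y [ 0.393  0.92  -0.   ] z [-0.  0. -1.] q [-0.11  0.78 -0.12  2.18  0.43  0.2   0.55] F [-0.47  0.84  0.49] op 0.141 ff 15.0
[-0.02828599  0.00203954  0.0049555 ]
```

Tip about 10 mm below the coupon's top with no force, so A looks like the deep one. I continue down.

Emit:
send_rows([
  [[0, 0, 0.02], [0, 0, 0]],
  [[0, 0, 0.04], [0, 0, 0]],
  [[0, 0, 0.055], [0, 0, 0]],
  [[0, 0, 0.067], [0, 0, 0]],
  [[0, 0, 0.075], [0, 0, 0]],
  [[0, 0, 0.075], [0, 0, 0]],
])

```text
clock: 6.05
tool_pos: [0.4572, 0.0372, 0.0582]
eef_rot: [0.2, 0.98, 0.0, -0.0]
contact_force: [1.2, 0.9, -1.0]
opening: 0.141
finger_force: 15.0
```

Run:
```python
from h import *
st(); d=snap('wrist')
cv2.imwrite('pics/w5.png',cv2.resize(d['img'][150:330,200:440],(800,600),interpolation=2))
```

```text
6.05 pos [0.4572 0.0372 0.0582] y [0.393 0.92  0.   ] z [-0.  0. -1.] q [-0.13  0.83 -0.08  2.19  0.44  0.14  0.54] F [ 1.17  0.91 -0.99] op 0.141 ff 15.0
```

View pics/w5.png

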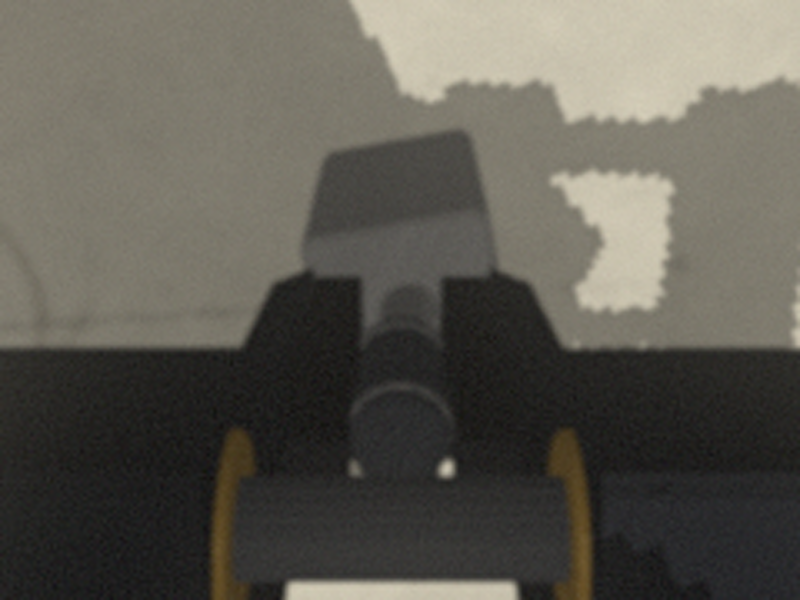

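The probe is deep in coupon A, with the pin hidden from the crop down to its grip at (403,330). A is therefore coupon_1 and B is coupon_2. I let go and rise.

Emit:
send_rows([
  [[0, 0, 0], [0, 0, 0]],
  [[0, 0, 0], [0, 0, 0]],
  [[0, 0, 0], [0, 0, 0]],
  [[0, 0, 0], [0, 0, 0]],
], fingers=0.5)

```text
clock: 6.6
tool_pos: [0.4573, 0.037, 0.0585]
eef_rot: [0.201, 0.98, 0.0, 0.0]
contact_force: [-0.3, -0.9, -0.0]
opening: 0.5
finger_force: 0.0
```

Emit:
send_rows([
  [[0, 0, -0.1], [0, 0, 0]],
  [[0, 0, -0.25], [0, 0, 0]],
  [[0, 0, -0.45], [0, 0, 0]],
  [[0, 0, -0.6], [0, 0, 0]],
  [[0, 0, -0.6], [0, 0, 0]],
  [[0, 0, -0.6], [0, 0, 0]],
])

```text
clock: 7.35
tool_pos: [0.4566, 0.0367, 0.2379]
eef_rot: [0.201, 0.98, -0.0, -0.0]
contact_force: [-0.1, -0.2, 0.6]
opening: 0.497
finger_force: 0.0
```

Run:
```python
from h import *
st(); d=snap('scene')
cv2.imwrite('pics/s2.png',cv2.resize(d['img'][150:310,200:420],(800,582),interpolation=2))
print(proj(d,[[.4577,.038,.088],[.4577,.038,.064],[.4577,.038,.05]]))
```

```text
7.35 pos [0.4566 0.0367 0.2379] y [ 0.393  0.919 -0.001] z [-0.001 -0.    -1.   ] q [ 0.06  0.49 -0.36  2.04  0.28  0.65  0.68] F [-0.09 -0.21  0.6 ] op 0.497 ff 0.0
[[271.97964856 192.16304918]
 [272.24791806 202.59435985]
 [272.40350279 208.56075388]]
```

View pics/s2.png

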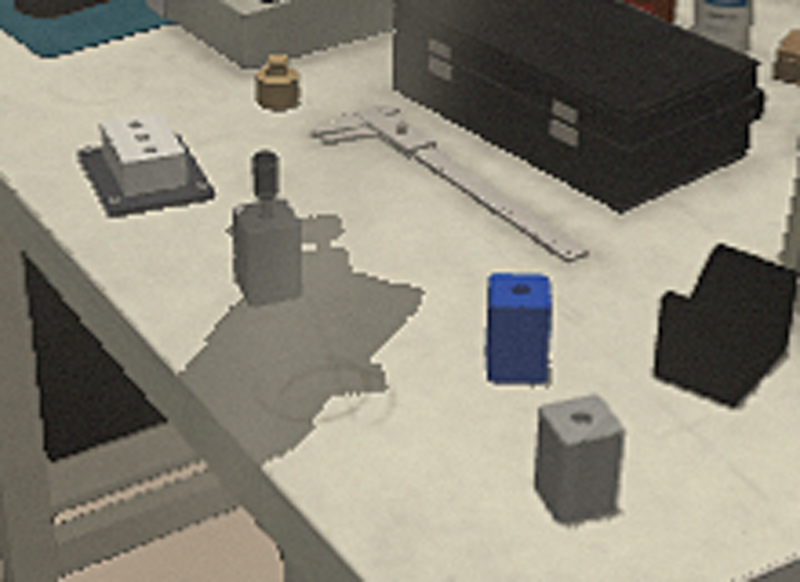

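The scene crop shows the probe upright in coupon A with its grip top at crop (264,155), matching the prediction for seated on the bottom. The blue look-alike is at (519,330) and coupon_2 at (580,460). Next I go over to coupon_2.

Emit:
send_rows([
  [[-0.352, -0.709, 0], [0, 0, -0.061]],
  [[-0.352, -0.709, 0], [0, 0, -0.061]],
  [[-0.352, -0.709, 0], [0, 0, -0.061]],
  [[-0.352, -0.709, 0], [0, 0, -0.061]],
  [[-0.352, -0.709, 0], [0, 0, -0.061]],
  [[-0.352, -0.709, 0], [0, 0, -0.061]],
  [[-0.352, -0.709, 0], [0, 0, -0.061]],
], fingers=0.65)

```text
clock: 8.28
tool_pos: [0.4707, -0.198, 0.2379]
eef_rot: [0.104, 0.995, 0.001, -0.001]
contact_force: [-0.6, 0.1, 0.9]
opening: 0.649
finger_force: 0.0
```

Run:
```python
from h import *
st(); d=snap('wrist')
p=proj(d,[[.4925,-.206,.05]])[0]; print(p)
x,y=p.round().astype(int); im=d['img'][y-40:y+40,x-50:x+50]; print(x-50,y-40)
g=cv2.cvtColor(im,cv2.COLOR_BGR2GRAY)
cv2.imwrite('pics/w6.png',cv2.resize(im,(800,640),interpolation=2)[20:620])
t=snap('top'); print('tray',onz(t,[(452,190),(452,255),(505,255)],.01).round(3), onz(t,(468,244),.03).round(3))
```

```text
8.28 pos [ 0.4707 -0.198   0.2379] y [0.207 0.978 0.001] z [-0.001  0.001 -1.   ] q [ 0.59  0.57 -0.44  1.9   0.34  0.75  1.32] F [-0.59  0.15  0.86] op 0.649 ff 0.0
[317.28999678 191.57629486]
267 152
tray [[ 0.568 -0.307  0.01 ]
 [ 0.421 -0.306  0.01 ]
 [ 0.425 -0.424  0.01 ]] [[ 0.447 -0.335  0.03 ]]
```

View pics/w6.png

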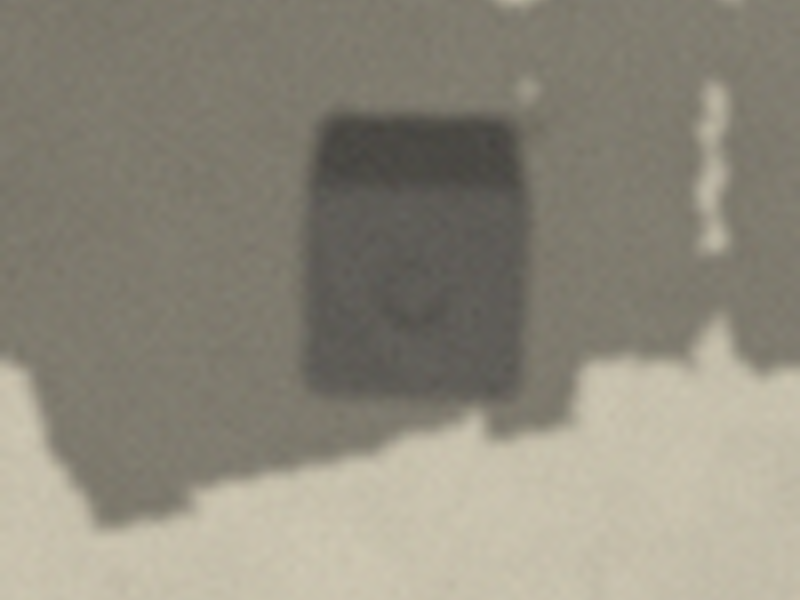

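The crop shows coupon_2 squared up to the tool axes: top face from x 305 to 525 and y 187 to 393 in the crop, hole at (412,300). I try tilting to the side so the wrist swings round.

Run:
```python
from h import *
d=snap('wrist'); print(onz(d,[(318.9,190.75),(267+305/8,152+310/8),(267+525/8,152+310/8)],.05).round(4))
```

```text
[[ 0.4923 -0.2046  0.05  ]
 [ 0.489  -0.22    0.05  ]
 [ 0.4956 -0.1892  0.05  ]]
```

Emit:
send_rows([
  [[0, 0, -0.05], [0.055, 0, 0]],
  [[0, 0, -0.1], [0.11, 0, 0]],
  [[0, 0, -0.1], [0.167, 0, 0]],
  [[0, 0, -0.1], [0.18, -0.05, 0]],
  [[0, 0, -0.1], [0.18, -0.1, 0]],
  [[0, 0, -0.1], [0.18, -0.15, 0]],
  [[0, 0, -0.1], [0.18, -0.15, 0]],
])

```text
clock: 9.3
tool_pos: [0.471, -0.1987, 0.2685]
eef_rot: [0.098, 0.928, -0.298, 0.202]
contact_force: [1.2, 0.1, 0.7]
opening: 0.651
finger_force: 0.0
```

Run:
```python
from h import *
st()
```

```text
9.3 pos [ 0.471  -0.1987  0.2685] y [ 0.302  0.803 -0.514] z [ 0.316 -0.593 -0.741] q [-0.14  0.5   0.05  2.36  1.64  0.65 -0.28] F [1.21 0.07 0.74] op 0.651 ff 0.0
```

```bash
cat >> h.py <<'E'
def tilt(az,t):
    az,t=np.radians([az,t]); z=np.array([np.cos(az)*np.cos(t),np.sin(az)*np.cos(t),-np.sin(t)]); y=np.array([-np.sin(az),np.cos(az),0])
    return R.from_matrix(np.c_[np.cross(y,z),y,z]),z
E
python3 - <<'E'
from h import *
for t in (45,40):
    q,z=tilt(-12,t); B=np.array([.4923,-.2046,.036]); g=B+.019*z
    go(g-.14*z,q); go(g,q); go([.471,-.199,.268],q); print(g-.14*z)
E
```

```text
shift [0.4014, 0.221, 0.2737] turn [-0.1649, -0.0926, 0.0681]
shift [0.2495, 0.433, 0.6607] turn [-0.1649, -0.0926, 0.0681]
shift [0.0007, 0.0001, 0.0019] turn [-0.1649, -0.0926, 0.0681]
[ 0.40860977 -0.18681109  0.12155992]
shift [0.4338, 0.2313, 0.2827] turn [-0.1622, -0.1196, 0.0754]
shift [0.2444, 0.4314, 0.6593] turn [-0.1622, -0.1196, 0.0754]
shift [0.0007, 0.0001, 0.0019] turn [-0.1622, -0.1196, 0.0754]
[ 0.40163415 -0.18532838  0.1137773 ]
```

Emit:
send_rows([
  [[0, 0, 0], [-0.08, -0.06, 0.038]],
  [[0, 0, 0], [-0.162, -0.12, 0.075]],
  [[0, 0, 0], [-0.162, -0.12, 0.075]],
  [[0, 0, 0], [-0.162, -0.12, 0.075]],
  [[0, 0, 0], [-0.162, -0.12, 0.075]],
  [[0, 0, 0], [-0.162, -0.12, 0.075]],
])

```text
clock: 10.05
tool_pos: [0.4775, -0.196, 0.249]
eef_rot: [0.08, 0.929, -0.096, 0.349]
contact_force: [-0.2, 1.0, -2.4]
opening: 0.649
finger_force: 0.0
```

Run:
```python
from h import *
st()
q,z=tilt(-12,40); B=np.array([.4923,-.2046,.036]); g=B+.019*z
for b in (.14,.07,0): go(g-b*z,q)
```

```text
10.05 pos [ 0.4775 -0.196   0.249 ] y [ 0.216  0.969 -0.122] z [ 0.633 -0.234 -0.738] q [ 0.95  0.74 -1.21  2.55  2.15  1.02 -0.51] F [-0.22  0.97 -2.39] op 0.649 ff 0.0
shift [0.4901, 0.0352, 0.164] turn [-0.0294, -0.0446, 0.026]
shift [0.4568, 0.0553, 0.3941] turn [-0.0294, -0.0446, 0.026]
shift [0.4234, 0.0754, 0.6242] turn [-0.0294, -0.0446, 0.026]
```

Outward tilt is limited by the elbow so close in, so I approach from the left instead, with the tool pointing right, 45° down and the camera side up.

```bash
cat >> h.py <<'E'
def tilt2(az,t):
    q,z=tilt(az,t); return q*R.from_euler('z',np.pi),z
E
python3 - <<'E'
from h import *
q,z=tilt2(-102,45); B=np.array([.4923,-.2046,.036]); g=B+.019*z
print(g-.14*z); go([.51,-.10,.25],q)
E
```

```text
[ 0.51008891 -0.12090977  0.12155992]
shift [-0.0566, 0.3331, -0.0087] turn [-0.0186, 0.342, -0.5374]
```

Emit:
send_rows([
  [[-0.057, 0.333, -0.009], [-0.0186, 0.342, -0.5374]],
  [[-0.057, 0.333, -0.009], [-0.0186, 0.342, -0.5374]],
  [[-0.057, 0.333, -0.009], [-0.0186, 0.342, -0.5374]],
  [[-0.057, 0.333, -0.009], [-0.0186, 0.342, -0.5374]],
  [[-0.057, 0.333, -0.009], [-0.0186, 0.342, -0.5374]],
  [[-0.057, 0.333, -0.009], [-0.0186, 0.342, -0.5374]],
  [[-0.057, 0.333, -0.009], [-0.0186, 0.342, -0.5374]],
  [[-0.057, 0.333, -0.009], [-0.0186, 0.342, -0.5374]],
  [[-0.057, 0.333, -0.009], [-0.0186, 0.342, -0.5374]],
  [[-0.057, 0.333, -0.009], [-0.0186, 0.342, -0.5374]],
  [[-0.057, 0.333, -0.009], [-0.0186, 0.342, -0.5374]],
  [[-0.057, 0.333, -0.009], [-0.0186, 0.342, -0.5374]],
])

```text
clock: 11.55
tool_pos: [0.5098, -0.0991, 0.2477]
eef_rot: [-0.582, 0.717, -0.24, -0.299]
contact_force: [0.6, -0.1, -0.7]
opening: 0.649
finger_force: 0.0
```

Run:
```python
from h import *
st()
q,z=tilt2(-102,45); B=np.array([.4923,-.2046,.036]); g=B+.019*z
for b in (.14,.07,0): go(g-b*z,q)
```

```text
11.55 pos [ 0.5098 -0.0991  0.2477] y [-0.978  0.207  0.005] z [-0.15  -0.692 -0.706] q [ 0.17  0.87 -0.86  1.79  1.03  1.66  1.79] F [ 0.58 -0.06 -0.71] op 0.649 ff 0.0
shift [-0.2478, -0.0179, 0.3471] turn [0.0009, -0.0005, 0.0012]
shift [-0.2482, -0.0185, 0.5804] turn [0.0009, -0.0005, 0.0012]
shift [-0.2486, -0.0192, 0.8137] turn [0.0009, -0.0005, 0.0012]
```

Emit:
send_rows([
  [[-0.12, -0.01, 0.17], [0, 0, 0]],
  [[-0.248, -0.018, 0.347], [0, 0, 0]],
  [[-0.248, -0.018, 0.347], [0, 0, 0]],
  [[-0.248, -0.018, 0.46], [0, 0, 0]],
  [[-0.248, -0.018, 0.58], [0, 0, 0]],
  [[-0.248, -0.018, 0.58], [0, 0, 0]],
])

```text
clock: 12.3
tool_pos: [0.4991, -0.1726, 0.0749]
eef_rot: [-0.579, 0.719, -0.24, -0.3]
contact_force: [0.3, 0.1, 0.2]
opening: 0.652
finger_force: 0.0
```

Run:
```python
from h import *
st()
q,z=tilt2(-102,45); B=np.array([.4923,-.2046,.036]); g=B+.019*z
go(g,q)
d=snap('wrist'); c=proj(d,np.array([[.4923,-.2046,.05]]))[0]; print(c)
x,y=c.round().astype(int); g=cv2.cvtColor(d['img'],cv2.COLOR_BGR2GRAY)
for k in range(max(y-24,0),min(y+60,400),6): print(k,g[k,x-64:x+68:4])
```

```text
12.3 pos [ 0.4991 -0.1726  0.0749] y [-0.977  0.213  0.002] z [-0.153 -0.693 -0.705] q [ 0.24  1.13 -0.73  1.9   1.29  1.48  1.6 ] F [0.3  0.14 0.25] op 0.652 ff 0.0
shift [-0.0154, -0.0012, 0.232] turn [0.0016, -0.0011, -0.0007]
[318.54847781 212.33701439]
188 [194 192 192 194 192 195 194 193 192 196 193 195 194 195 193 193 193 194
 196 194 194 196 196 193 190 193 195 195 192 194 194 194 194]
194 [191 193 193 195 195 195 196 195 197 196 178  96  98 100  96  94  96  95
  98 101  99  99 184 197 192 192 192 195 196 192 188 187 189]
200 [197 194 193 195 197 194 194 193 193 193 158  98  95  95  92  97 100  99
  96 100 100  95 170 196 193 195 193 195 198 193 191 192 193]
206 [196 197 196 194 196 193 193 194 191 194 140  94  99  98 100  92  87  94
  98  93 100  98 161 196 194 197 193 200 197 193 191 193 194]
212 [195 193 194 193 193 194 193 190 146 139 100  95 100  99  86  90  97  89
  90  96  98  94 144 193 182 197 192 195 189 190 187 192 190]
218 [196 193 190 171 119 120 123 122 123 124  99  98  96  98  93  89  92  89
  94  94  95  95 110 126 123 121 123 120 123 135 166 187 191]
224 [164
[... 403 characters left out ...]
  52]
242 [ 54  55  52 117 120 121 119 119 118 119  94  73  73  71  74  69  70  73
  73  71  69  69 118 124 120 120 117 125 120 118  65  52  50]
248 [ 56  52  45 109 119 120 119 118 117 117 113  68  70  72  74  65  69  69
  70  69  70  73 120 122 121 120 118 120 121 121  49  45  47]
254 [ 49  48  46 100 117 118 116 116 115 113 119  69  74  67  69  69  69  71
  69  71  69  99 119 120 119 121 119 120 118 120  47  43  43]
260 [ 47  48  42  95 116 117 117 113 114 115 121 115 115 117 117 121 119 119
 117 119 104 111 118 115 120 117 121 119 121 117  38  35  41]
266 [ 43  41  42 105 112 116 115 116 114 113 115 116 113 111 116 118 115 115
 117 117 115 112 115 118 116 121 115 113 116 121  51  39  39]
```

The pixel values show coupon_2 centred between the fingers, as predicted. I advance and grip.

Emit:
send_rows([
  [[-0.015, 0, 0.1], [0, 0, 0]],
  [[-0.015, 0, 0.18], [0, 0, 0]],
  [[-0.015, 0, 0.232], [0, 0, 0]],
  [[-0.015, 0, 0.232], [0, 0, 0]],
  [[-0.015, 0, 0.232], [0, 0, 0]],
])

```text
clock: 12.98
tool_pos: [0.4907, -0.2148, 0.0217]
eef_rot: [-0.581, 0.718, -0.24, -0.298]
contact_force: [0.0, 0.7, -0.1]
opening: 0.648
finger_force: 0.0
```

Emit:
send_rows([
  [[0, 0, 0], [0, 0, 0]],
  [[0, 0, 0], [0, 0, 0]],
  [[0, 0, 0], [0, 0, 0]],
  [[0, 0, 0], [0, 0, 0]],
  [[0, 0, 0], [0, 0, 0]],
  [[0, 0, 0], [0, 0, 0]],
], fingers=0, newtons=40)

```text
clock: 13.72
tool_pos: [0.4901, -0.2158, 0.021]
eef_rot: [-0.581, 0.718, -0.24, -0.299]
contact_force: [2.3, 2.1, 3.5]
opening: 0.363
finger_force: 39.8
```

Run:
```python
from h import *
st()
s=get_state(); p=s['tool_pos']
go(p+[0,0,.2]); go(np.array([p[0],p[1]+.05,.3]))
```

```text
13.72 pos [ 0.4901 -0.2158  0.021 ] y [-0.978  0.209  0.002] z [-0.15  -0.692 -0.706] q [ 0.29  1.21 -0.68  1.92  1.41  1.43  1.56] F [2.28 2.08 3.51] op 0.363 ff 39.78
shift [0.4722, 0.0015, -0.4706] turn [0.0, 0.0, 0.0]
shift [0.5435, 0.037, -0.7718] turn [0.0, 0.0, 0.0]
```

Gripped: the opening is 32 mm, which matches the coupon. I lift it.

Emit:
send_rows([
  [[0.05, 0, -0.05], [0, 0, 0]],
  [[0.15, 0, -0.15], [0, 0, 0]],
  [[0.29, 0, -0.29], [0, 0, 0]],
  [[0.43, 0, -0.43], [0, 0, 0]],
  [[0.57, 0, -0.57], [0, 0, 0]],
  [[0.66, 0, -0.66], [0, 0, 0]],
  [[0.66, 0, -0.66], [0, 0, 0]],
], newtons=50)

```text
clock: 14.6
tool_pos: [0.4909, -0.2152, 0.3022]
eef_rot: [-0.58, 0.719, -0.241, -0.298]
contact_force: [0.1, 0.9, -4.4]
opening: 0.361
finger_force: 49.8
```

Run:
```python
from h import *
st()
go([.56,-.08,.33],tilt2(-25,10)[0])
```

```text
14.6 pos [ 0.4909 -0.2152  0.3022] y [-0.978  0.211 -0.   ] z [-0.149 -0.691 -0.707] q [ 0.38  0.74 -0.84  1.84  1.09  1.59  2.  ] F [ 0.11  0.85 -4.36] op 0.361 ff 49.77
shift [-0.2806, -0.1304, -0.4113] turn [0.3853, 0.1637, -0.2008]
```

Emit:
send_rows([
  [[-0.28, -0.13, -0.41], [0.385, 0.164, -0.2]],
  [[-0.28, -0.13, -0.41], [0.385, 0.164, -0.2]],
  [[-0.28, -0.13, -0.41], [0.385, 0.164, -0.2]],
  [[-0.28, -0.13, -0.41], [0.385, 0.164, -0.2]],
  [[-0.28, -0.13, -0.41], [0.385, 0.164, -0.2]],
  [[-0.28, -0.13, -0.41], [0.385, 0.164, -0.2]],
  [[-0.28, -0.13, -0.41], [0.385, 0.164, -0.2]],
  [[-0.28, -0.13, -0.41], [0.385, 0.164, -0.2]],
  [[-0.28, -0.13, -0.41], [0.385, 0.164, -0.2]],
  [[-0.28, -0.13, -0.41], [0.385, 0.164, -0.2]],
])

```text
clock: 15.85
tool_pos: [0.6021, -0.0723, 0.3343]
eef_rot: [0.752, -0.174, 0.618, 0.148]
contact_force: [0.4, 0.1, -3.3]
opening: 0.36
finger_force: 49.8
```

Run:
```python
from h import *
st()
a=R.from_euler('z',np.pi/2)
go([.58,-.05,.36],tilt2(-10,0)[0]*a)
go([.58,-.05,.40],tilt(-10,-45)[0])
```

```text
15.85 pos [ 0.6021 -0.0723  0.3343] y [-0.445 -0.895  0.008] z [ 0.878 -0.438 -0.193] q [ 0.19  0.98 -1.01  2.56  2.16  2.09  1.93] F [ 0.42  0.08 -3.32] op 0.36 ff 49.77
shift [0.065, -0.0331, -0.1139] turn [0.1198, -0.0231, 0.4881]
shift [0.1958, -0.0321, -0.1397] turn [-0.4532, 0.132, -0.8487]
```

Run:
```python
from h import *
a=R.from_euler('z',np.pi/2)
go([.60,0,.48],tilt2(-10,0)[0]*a)
t=snap('top'); print(onz(t,[(372,132),(470,132)],.25).round(3),onz(t,[(372,132),(470,132)],.1).round(3)); s=snap('scene'); print(proj(s,[[.6,0,.48],[.62,-.09,.48]]).round(0))
```

```text
shift [0.456, -0.209, -0.2057] turn [0.1198, -0.0231, 0.4881]
[[ 0.636 -0.093  0.25 ]
 [ 0.64  -0.257  0.25 ]] [[ 0.674 -0.112  0.1  ]
 [ 0.679 -0.313  0.1  ]]
[[351. -19.]
 [395. -15.]]
```

Emit:
send_rows([
  [[0.12, -0.06, -0.06], [0, 0, 0]],
  [[0.24, -0.12, -0.12], [0, 0, 0]],
  [[0.456, -0.209, -0.206], [0.12, -0.023, 0.488]],
  [[0.456, -0.209, -0.206], [0.12, -0.023, 0.488]],
  [[0.456, -0.209, -0.206], [0.12, -0.023, 0.488]],
  [[0.456, -0.209, -0.206], [0.12, -0.023, 0.488]],
  [[0.456, -0.209, -0.206], [0.12, -0.023, 0.488]],
  [[0.456, -0.209, -0.206], [0.12, -0.023, 0.488]],
  [[0.456, -0.209, -0.206], [0.12, -0.023, 0.488]],
  [[0.456, -0.209, -0.206], [0.12, -0.023, 0.488]],
  [[0.456, -0.209, -0.206], [0.12, -0.023, 0.488]],
  [[0.456, -0.209, -0.206], [0.12, -0.023, 0.488]],
])

```text
clock: 17.45
tool_pos: [0.6091, 0.0029, 0.4855]
eef_rot: [0.455, -0.542, 0.542, -0.453]
contact_force: [0.0, -0.7, -4.1]
opening: 0.356
finger_force: 49.8
```

Run:
```python
from h import *
st()
for t in (-20,-45): go([.60,0,.50],tilt(-10,t)[0])
```

```text
17.45 pos [0.6091 0.0029 0.4855] y [-0.001 -0.002 -1.   ] z [ 0.985 -0.175 -0.001] q [ 0.4   0.89 -1.47  2.56  2.4   2.07  0.87] F [ 0.   -0.69 -4.09] op 0.356 ff 49.77
shift [0.015, -0.0483, -0.0282] turn [0.0873, -0.0875, 0.4952]
shift [0.015, -0.0483, -0.0282] turn [0.1957, -0.1957, 0.4726]
```

Run:
```python
from h import *
go([.56,.10,.52],tilt(-55,-40)[0])
```

```text
shift [-0.2898, -0.1155, -0.2177] turn [0.338, 0.0219, 0.3696]
```

Emit:
send_rows([
  [[-0.29, -0.116, -0.218], [0.338, 0.022, 0.37]],
  [[-0.29, -0.116, -0.218], [0.338, 0.022, 0.37]],
  [[-0.29, -0.116, -0.218], [0.338, 0.022, 0.37]],
  [[-0.29, -0.116, -0.218], [0.338, 0.022, 0.37]],
  [[-0.29, -0.116, -0.218], [0.338, 0.022, 0.37]],
  [[-0.29, -0.116, -0.218], [0.338, 0.022, 0.37]],
  [[-0.29, -0.116, -0.218], [0.338, 0.022, 0.37]],
  [[-0.29, -0.116, -0.218], [0.338, 0.022, 0.37]],
  [[-0.29, -0.116, -0.218], [0.338, 0.022, 0.37]],
  [[-0.29, -0.116, -0.218], [0.338, 0.022, 0.37]],
  [[-0.29, -0.116, -0.218], [0.338, 0.022, 0.37]],
  [[-0.29, -0.116, -0.218], [0.338, 0.022, 0.37]],
])

```text
clock: 18.95
tool_pos: [0.5605, 0.1009, 0.5208]
eef_rot: [0.198, 0.375, -0.416, 0.804]
contact_force: [-0.1, -0.1, -3.0]
opening: 0.357
finger_force: 49.8
```

Run:
```python
from h import *
st()
q=R.from_quat(get_state()['eef_rot']); u=tilt2(-102,45)[0].inv().apply([0,0,1]); print('coupon up axis',q.apply(u).round(3))
go([.56,.10,.55],tilt(-60,-42)[0])
```

```text
18.95 pos [0.5605 0.1009 0.5208] y [0.818 0.575 0.006] z [ 0.439 -0.631  0.64 ] q [-0.87  1.02  0.26  2.03  1.51  2.06 -1.43] F [-0.08 -0.05 -3.01] op 0.357 ff 49.78
coupon up axis [-0.047  0.078 -0.996]
shift [-0.074, -0.0026, 0.0635] turn [0.0202, -0.0125, -0.0201]
```

Target reached and the coupon is turned over, with a computed tilt of about 0.09 rad. I check for slip in the grip, whether it is still, and that the probe is undisturbed.

Run:
```python
from h import *
d=snap('wrist'); g=cv2.cvtColor(d['img'],cv2.COLOR_BGR2GRAY)
s=get_state(); q=R.from_quat(s['eef_rot']); p=s['tool_pos']
u=tilt2(-102,45)[0].inv().apply([0,0,1]); v=np.cross(u,[0,1,0])   # coupon axis, other cross axis (tool frame)
G=np.array([0,0,-.019]); c=G-.011*u
P=[c+a*.025*u+b*.016*v for a,b in [(1,1),(1,-1),(-1,1),(-1,-1)]]
print('v',v,proj(d,p+q.apply(P)).round(1),'hole',proj(d,p+q.apply(c+.025*u)).round(1))
x=320
for k in range(170,300,6): print(k,g[k,280:362:6])
print('coupon centre z',(p+q.apply(c))[2])
s2=snap('scene'); gs=cv2.cvtColor(s2['img'],cv2.COLOR_BGR2GRAY)
m=(gs[186:204,262:284]<75).astype(np.uint8); print('grip blob',cv2.connectedComponentsWithStats(m)[2:])
st()
```

```text
v [ 0.70710678 -0.          0.70710678] [[319.7 225. ]
 [319.7 297.8]
 [320.  256.5]
 [320.1 313.1]] hole [[319.7 259.3]]
170 [154 148 146 146 148 146 147 147 146 146 148 146 147 146]
176 [153 152 147 146 147 145 148 145 145 150 147 146 145 147]
182 [153 150 150 148 147 145 147 147 144 144 148 147 149 148]
188 [151 150 151 152 147 146 148 143 146 145 149 144 146 146]
194 [154 151 150 148 151 142 144 146 147 145 147 146 146 145]
200 [151 150 151 150 152 151 146 149 145 146 145 145 146 145]
206 [152 151 150 151 149 148 146 143 144 145 144 145 145 140]
212 [150 151 148 151 152 150 151 145 147 143 143 141 143 148]
218 [150 153 146 147 146 147 148 148 145 145 148 145 145 143]
224 [151 107 107 105 107 104 106 108 107 111 111 110 106 142]
230 [154 114 106 106 102 105 106 108 111 110 111 112 108 143]
236 [ 49 103 104 102 101 105 111 111 111 109 109 105 109  47]
242 [ 48 103 106 104 105 105 106 110 107 109 104 106 107  54]
248 [ 46 106 102 110 106 106 109 116 103 108 106 107 107  52]
254 [ 43 108 111 109 109 103 106 112 107 105 107 105 105  54]
260 [ 43 106 107 104 107 100 104 101 102 107 105 102 109  57]
266 [ 44 107 106 106 103 106 103 102 106 102 105 106 101  62]
272 [ 50 107 105 104 103 105 106 104 102 106 103 101 103  65]
278 [ 54 101 106 111 106 104 107 102 104 103  99 104 106  70]
284 [ 65 103 105 106 107 102 104 105 106 103 103 107 101  79]
290 [ 39 105 105 103 106 105 103 107 106 105 104 108 103  60]
296 [61 64 65 63 61 62 65 59 65 59 62 62 63 61]
coupon centre z 0.5197950108201637
grip blob (array([[  0,   0,  22,  18, 332],
       [  7,   6,   7,  12,  64]], dtype=int32), array([[10.53614458,  7.91566265],
       [10.3125    , 11.53125   ]]))
19.05 pos [0.5598 0.0997 0.5212] y [0.819 0.574 0.001] z [ 0.44  -0.629  0.641] q [-0.87  1.02  0.26  2.04  1.51  2.06 -1.43] F [-1.11 -0.49 -3.27] op 0.363 ff 49.78
```

Emit:
send_rows([
  [[0, 0, 0], [0, 0, 0]],
  [[0, 0, 0], [0, 0, 0]],
  [[0, 0, 0], [0, 0, 0]],
  [[0, 0, 0], [0, 0, 0]],
  [[0, 0, 0], [0, 0, 0]],
  [[0, 0, 0], [0, 0, 0]],
])

```text
clock: 19.8
tool_pos: [0.5602, 0.0996, 0.521]
eef_rot: [0.197, 0.374, -0.418, 0.804]
contact_force: [-0.4, 0.1, -3.9]
opening: 0.357
finger_force: 49.8
```

Run:
```python
from h import *
st(); print(np.abs(get_state()['qd']).max()); print(finish_job())
```

```text
19.8 pos [0.5602 0.0996 0.521 ] y [0.819 0.573 0.004] z [ 0.438 -0.63   0.642] q [-0.87  1.02  0.26  2.03  1.51  2.06 -1.43] F [-0.37  0.11 -3.94] op 0.357 ff 49.78
0.0019361393499979502
the job is handed in; nothing more can be done
None
```

I handed the job in at 19.8 s, but no verdict came back. By my last readings, the probe stands at the bottom of the deep hole in coupon_1. Coupon_2 is turned over and held still about 0.52 m up, its deep hole within about 0.09 rad of vertical. The arm was never sent near the V-block, dial indicator, brass weight or blue look-alike, though I took no final picture of them.

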